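# Turn a vial carousel back one notch

## Task

The sampler's wheel has been clicked on one place too far and the blue-capped vial has gone past the needle. With a fingertip throw the ratchet pawl up out of the teeth by its red ball, push the wheel back one notch (clockwise from above) by its star handle, then tip the pawl down again and leave the wheel pushed back against it, so that the blue-capped vial is held under the needle. Only push, lightly: grip nothing, keep your fingers off the vials, and leave everything else on the bench where it stands.

Things in the scene. Friction and masses are not known exactly. Their poses are not given: they have to be found in the camera images.
- sampler: the vial sampler, fixed to the bench: round white housing 272 mm across, 26 mm high, the toothed wheel on it, pawl bracket at one edge, needle column at another. Origin on the bench, on the wheel's vertical axis. In its frame the pawl's shaft is level, along y, at x -70, z 52 mm; the pawl's arm runs from it towards +x at y -112 mm, its nose rests in the tooth ring at x 0
- carousel (a joint): turn of the wheel, rad; 0 at the start, + is counter-clockwise from above (forward, where it clicks on). Ten places and saw teeth: one notch is 0.628 rad. Teeth 12 mm high on a ring 204 to 244 mm across, roots 36 mm above the bench. Backward the pawl, when down, stops it 0.013 rad past a notch. It turns stiffly (about 0.1 N m) and stays where it is left
- star_handle: the wheel's star handle, turning with it: black hub 38 mm across and four level steel arms, 10 mm thick, along its own +x, +y, -x and -y, each ending in an 18 mm black ball centred 55 mm from the axis. Origin on the wheel's axis at the arms' mid-height, 105 mm above the bench; z is up. Vial caps end 85 mm above the bench, below the arms
- pawl (a joint): turn of the ratchet pawl, rad: 0 with its nose down in a tooth gap, growing as the nose rises, 1.2 thrown fully over against its stop. Clear of the teeth above 0.2. It is a throw-over pawl: below about 0.8 its weight drops it into the teeth, above about 0.95 it falls back on its stop and stays up. It moves at under 1 N
- pawl_lever: red ball, 20 mm across, on the pawl's thin steel lever; origin at the ball's centre, 50 mm from the shaft, at y -140 mm in the sampler's frame. Pawl down: the ball is 29 mm from the shaft towards the sampler's +x and 93 mm above the bench; thrown over: 28 mm towards -x, 93 mm high; 102 mm high in between. Push it towards the sampler's -x to lift the pawl, +x to lower it
- pawl_nose (a point): lower front edge of the pawl's steel nose, 70 mm from the shaft; 37 mm above the bench with the pawl down
- needle_tip (a point): tip of the sampling needle, 78 mm from the wheel's axis over the circle of the vials, 102 mm above the bench (17 mm above a cap). It hangs from a head 146 to 200 mm above the bench that reaches in to 57 mm from the axis, from a 24 mm column 172 mm from the axis in the same direction, 215 mm high
- vial_blue: amber glass sample vial with a blue cap, 23 mm across, 46 mm tall, loose in a cup of the wheel (at the start one place past the needle, counter-clockwise); origin at the centre of its underside
- vial_1: amber glass sample vial with a white cap, 23 mm across, 46 mm tall, loose in a cup of the wheel (at the start under the needle); origin at the centre of its underside
- vial_2: amber glass sample vial with a white cap, 23 mm across, 46 mm tall, loose in a cup of the wheel (two places past the needle); origin at the centre of its underside
- vial_3: amber glass sample vial with a white cap, 23 mm across, 46 mm tall, loose in a cup of the wheel (three places past the needle); origin at the centre of its underside
- vial_4: amber glass sample vial with a white cap, 23 mm across, 46 mm tall, loose in a cup of the wheel (one place before the needle); origin at the centre of its underside
- vial_5: amber glass sample vial with a white cap, 23 mm across, 46 mm tall, loose in a cup of the wheel (four places before the needle); origin at the centre of its underside
- spare_vial: the same kind of vial, white cap, standing on the bench close beside the sampler; origin at the centre of its underside
- cap_jar: white plastic jar, 54 mm across, 60 mm tall, on the bench close beside the sampler; origin at the centre of its underside
- beaker: clear plastic beaker, 68 mm across, 85 mm tall; origin at the centre of its underside
- wash_bottle: yellow bottle with a red cap, 66 mm across, 170 mm tall; origin at the centre of its underside
- bottle_a: clear jar with a blue lid, 70 mm across, 150 mm tall; origin at the centre of its underside
- bottle_b: amber jar with a red lid, 70 mm across, 150 mm tall; origin at the centre of its underside

How it is judged:
By the outcome, as a careful person would: the job done as asked, in the order asked, and still so for the second after the job is handed in, with the robot touching nothing.
It also fails if it takes over 54 s, if anything falls off the work surface, if the arm or the gripper's body presses on something with over 40 N, if the wrist force passes 120 N, or if a joint passes its speed limit or range.

## Robot

A 6-joint arm with a two-finger parallel gripper is mounted at the origin on the work surface. World frame = base frame: x ahead of the robot, y to its left, z up, the work surface at z = 0. Lengths are in m, angles in rad, forces in N, time in s.
With the tool pointing down it reaches from about 0.35 to 0.875 m from the base axis. Payload 4.2 kg.
Tool frame: the origin (TCP) lies between the finger pads; the fingertips stand 25 mm ahead of it and the grasp point (between the pads) lies 6 mm ahead of it; z points along the fingers, y is the line along which they close (so a half turn about z gives the same grasp; the last joint's range is limited). The gripper opens to 87 mm and grips with 3 to 60 N. Pads are 19 mm wide; open, the fingers measure 117 mm over their backs; the gripper's body (75 mm by 190 mm) begins 51 mm behind the grasp point.
Start: joints at [1.471, 0.385, 0.008, 0, -1.194, -0.259], TCP at [0.219, 0.585, 0.215] pointing down, gripper open.
Joint ranges: [-3.14, 3.14], [-1.21, 2.06], [-1.07, 1.41], [-3.16, 2.05], [-2.99, -0.16], [-3.1, 3.1]. Speed limits (rad/s): [2.79, 2.79, 3.14, 3.14, 3.14, 3.14].

## Interface

Orientations are given as a unit quaternion [x, y, z, w].
In Python, from bench import * gives the robot as it stands.
- The arm moves only by the tool step_arm, never from a script. Its argument "plan" is one flat list of numbers, 6 for each row, row after row: the shift along the tool's x, y, z in mm, then the turn, a rotation vector about the tool's x, y, z in rad. A call has 1 to 10 rows; each row shifts and turns the commanded pose from where the row before left it, along the tool's axes as they then stand; what a row does not reach is not made up. A row lasts 1/8 s, in which the tool goes at most 62.5 mm and 10.7 degrees, less where a joint would pass 70% of its speed; a pose out of reach is approached as far as the arm can. A call with a gripper value outside its range is refused whole. "jaw" is the gripper's target within -1 to 1 (shut at 1, half-way at 0, fully open at -1), set as the call begins (left out, the last holds). The fingers move at their own pace and stop on an object; "force" is the grip in N (left out, the last holds). Time passes only in rows, so rows that do not move let the fingers close. It gives the time, the measured TCP pose, the force, the opening and the grip force at its end, in the units of the state.
- read_state(): the state, without advancing time (a new reading comes with each control period).
- read_camera(name): name is "scene" or "top" or "wrist"; returns (picture, depth): 480x640x3 uint8, red, green, blue; 480x640 float32, m along the optical axis (not along the pixel's ray), 0 where there is no reading.
- calibration(name): a dict with "fx", "fy", "cx", "cy" (pixels), "distortion" ([k1, k2, p1, p2, k3] as OpenCV has them; the pictures are not rectified), "R" (3x3) and "t" (3): a world point X has camera coordinates R X + t; the wrist camera has in their place "mount" (4x4, takes a point from camera to tool coordinates, whose origin is the TCP and whose axes are the flange's). Camera axes: x right, y down, z forward; pixel columns grow to the right and rows downward; lengths in m; the calibration is good to about 2 mm. A picture is of the moment at which its call begins: read the wrist's pose just before it. calibration takes no time and is no camera call.
- close_job(): hands the job in; it is judged then, once.
The state is a dict: "clock": time; "qpos": joint angles; "joint_velocities": joint speeds; "joint_torque": joint torques, N m; "position": TCP position; "ee_rot": TCP orientation; "ft_force": force on the tool from outside, world axes, zero at the start; "torque": the same for the moment, N m; "width": finger opening in m; "grip_force": force on a finger pad.
Only numpy, scipy, OpenCV 4.12 (cv2) and the standard library are available. Lean on these libraries where they do the work, as an engineer would, in place of code of your own. Each camera call takes 0.05 s, during which the arm holds its last target. There are 200 camera calls.

## Working session

There is one attempt and no reset: what is moved stays moved. The work goes in short steps, Python scripts to look and compute and a tool call to move; the robot and the scene stay as the last step left them, time stands still between calls to the robot, and variables do not carry over. Pictures are saved under pics/ and viewed, at most 10 in all, crops included, and the job is handed in when it is done.

Besides the shell and the picture viewer there is one more tool, called as name(argument=value, ...), one argument or row to a line, values as JSON. step_arm: Moves the arm, as the interface text tells. Its arguments: {"type":"object","properties":{"plan":{"type":"array","items":{"type":"number"}},"jaw":{"type":"number"},"force":{"type":"number"}},"required":["plan"]}

```bash
mkdir -p pics; ls; python3 - <<'E'
from bench import *
import cv2
print(read_state())
for n in("scene","top"):
    p,d=read_camera(n); cv2.imwrite(f"pics/{n}0.png",p[:,:,::-1]); c=calibration(n); print(n,c)
import numpy as np; np.savez("/tmp/a.npz",d=d,p=p)
print(calibration("wrist"))
E
```

```text
pics
{'clock': 0.0, 'qpos': array([ 1.47058511e+00,  3.85545932e-01,  6.63883513e-03, -5.08355657e-04,
       -1.19399938e+00, -2.58632038e-01]), 'joint_velocities': array([ 0.00053767, -0.00055639, -0.00023872, -0.00068717, -0.00048489,
        0.00216069]), 'joint_torque': array([ 6.45787823e-04, -3.90662277e+01,  1.87404388e+01,  4.21974331e+00,
        1.10194882e-02, -1.90840738e-04]), 'position': array([0.21924   , 0.58462844, 0.21436974]), 'ee_rot': array([ 9.83929760e-01, -1.78552678e-01, -1.52021515e-04,  1.07046174e-03]), 'ft_force': array([-0.92073996, -0.03021255,  0.3021738 ]), 'torque': array([ 0.03510325, -0.03755164, -0.01637063]), 'grip_force': 0.0, 'width': 0.08728006224196555}
scene {'fx': 512.244482223616, 'fy': 512.244482223616, 'cx': 324.9664273150461, 'cy': 239.2327677271445, 'distortion': array([-0.08058459,  0.        ,  0.        ,  0.        ,  0.        ]), 'R': array([[-0.4921441 ,  0.87037716,  0.01542037],
       [ 0.67529464,  0.39289573, -0.62418755],
       [-0.54933718, -0.29677693, -0.78112234]]), 't': array([ 0.2897764 , -0.33170025,  1.59824384])
[... 235 characters left out ...]
95956],
       [-0.99380607, -0.00147487, -0.11111853],
       [ 0.11111777, -0.02696268, -0.99344142]]), 't': array([-0.01285548,  0.58263915,  1.23508759])}
{'fx': 410.9173202199056, 'fy': 410.9173202199056, 'cx': 317.11242761478735, 'cy': 235.68974874752385, 'distortion': array([-0.03255661,  0.        ,  0.        ,  0.        ,  0.        ]), 'mount': array([[ 2.80219905e-04, -9.59828761e-01, -2.80586297e-01,
         7.72432369e-02],
       [ 9.99999944e-01,  2.17689860e-04,  2.54021318e-04,
         9.75980875e-04],
       [-1.82736175e-04, -2.80586353e-01,  9.59828769e-01,
        -1.69115670e-01],
       [ 0.00000000e+00,  0.00000000e+00,  0.00000000e+00,
         1.00000000e+00]])}
```

View pics/top0.png

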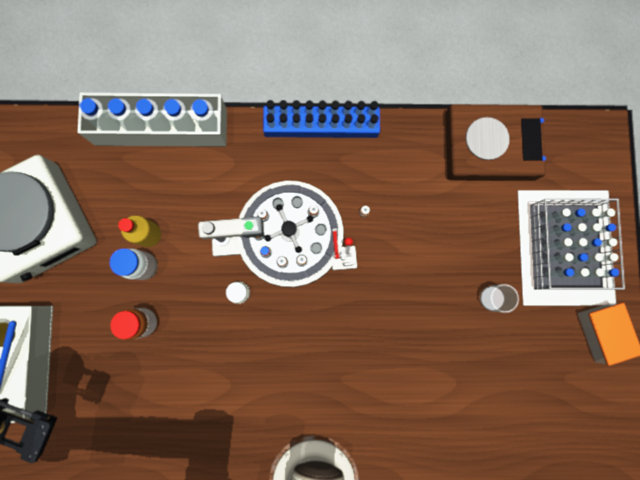

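View pics/scene0.png

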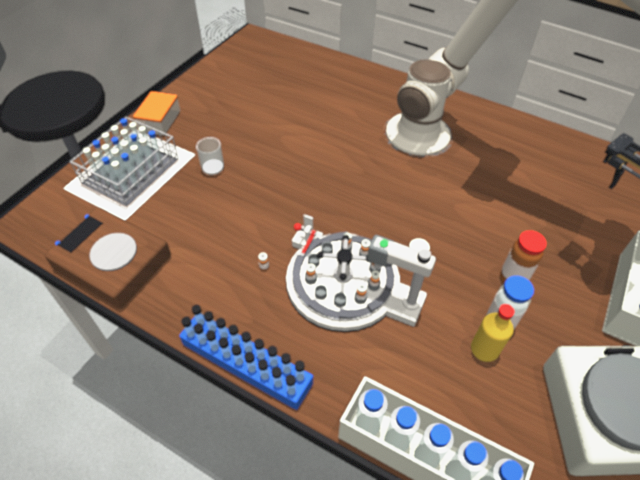

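```bash
cat > h.py <<'E'
import numpy as np, cv2
from bench import *
def cam(name, st=None):
    c=calibration(name); K=np.array([[c["fx"],0,c["cx"]],[0,c["fy"],c["cy"]],[0,0,1]])
    if name=="wrist":
        from scipy.spatial.transform import Rotation as Ro
        st=st or read_state(); T=np.eye(4); T[:3,:3]=Ro.from_quat(st["ee_rot"]).as_matrix(); T[:3,3]=st["position"]
        M=T@c["mount"]; return K,c["distortion"],M[:3,:3].T,-M[:3,:3].T@M[:3,3]
    return K,c["distortion"],c["R"],c["t"]
def onplane(C,uv,z):
    K,D,R,t=C; n=cv2.undistortPoints(np.array([[uv]],float),K,D)[0,0]
    d=R.T@np.array([n[0],n[1],1]); o=-R.T@t
    return o+d*(z-o[2])/d[2]
def proj(C,X):
    K,D,R,t=C; return cv2.projectPoints(np.array([X],float),cv2.Rodrigues(R)[0],t,K,D)[0].reshape(-1,2)[0]
def blobs(m,amin=5):
    n,l,s,c=cv2.connectedComponentsWithStats(m.astype(np.uint8))
    return [(c[i].round(1).tolist(),int(s[i,4])) for i in range(1,n) if s[i,4]>=amin]
E
python3 - <<'E'
from h import *
a=np.load("/tmp/a.npz"); p=a["p"]; d=a["d"]; C=cam("top")
q=p[170:310,180:390]; cv2.imwrite("pics/crop0.png",cv2.resize(q[:,:,::-1],None,fx=3.8,fy=3.8,interpolation=cv2.INTER_CUBIC))
h=cv2.cvtColor(p,cv2.COLOR_RGB2HSV).astype(int); M=np.zeros(p.shape[:2],bool); M[170:310,180:390]=1
red=M&((h[...,0]<6)|(h[...,0]>174))&(h[...,1]>170)&(h[...,2]>100)
blue=M&(abs(h[...,0]-110)<12)&(h[...,1]>120)
blk=M&(h[...,2]<45)
white=M&(h[...,1]<40)&(h[...,2]>150)
for n,m,z in(("red",red,.093),("blue",blue,.085),("blk",blk,.11)):
    for c,s in blobs(m,4): print(n,c,s,onplane(C,c,z).round(4)[:2])
# dark tooth ring / housing: outline
E
```

```text
red [335.2, 243.9] 76 [ 0.5751 -0.052 ]
red [348.2, 240.9] 58 [ 0.5824 -0.0833]
blue [264.3, 250.3] 47 [0.5602 0.1182]
blk [278.9, 207.0] 21 [0.6613 0.0827]
blk [309.7, 218.3] 19 [0.6343 0.0094]
blk [288.1, 223.8] 30 [0.621  0.0606]
blk [287.0, 234.6] 5 [0.5951 0.0631]
blk [267.2, 237.7] 19 [0.5877 0.1097]
blk [298.0, 249.1] 20 [0.5607 0.037 ]
```

View pics/crop0.png

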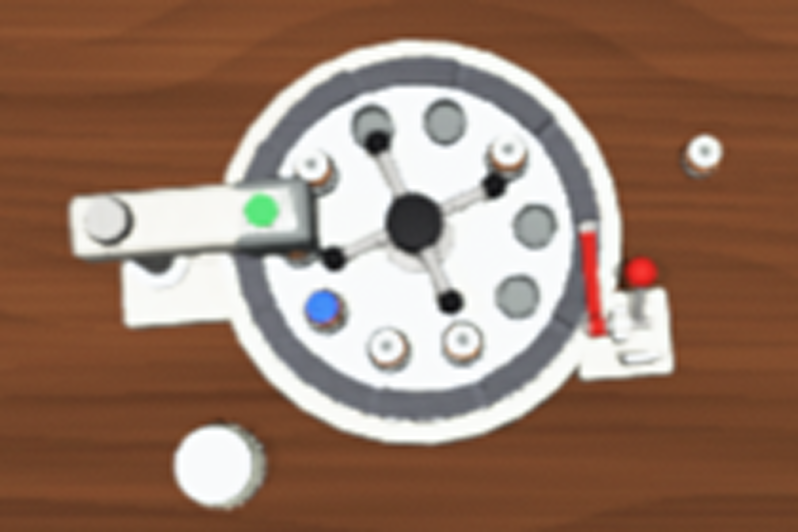

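```bash
cat >> h.py <<'E'
from scipy.spatial.transform import Rotation as Ro
def to(target,yaw=None):
    """tool-frame shift (mm) and turn from the measured pose to world target, tool down with tool-x at yaw"""
    s=read_state(); R=Ro.from_quat(s["ee_rot"])
    r=(R.inv()*(Ro.from_euler("z",yaw)*Ro.from_euler("x",np.pi))).as_rotvec() if yaw is not None else None
    print("at",s["position"].round(4),"shift",(R.inv().apply(np.array(target)-s["position"])*1000).round(1),"turn",r if r is None else r.round(3))
E
python3 - <<'E'
from h import *
C=cam("top"); S=cam("scene")
b=[onplane(C,c,.105)[:2] for c in((278.9,207.0),(309.7,218.3),(298,249.1),(267.2,237.7))]
o=np.mean(b,0); print("axis",o,[ (np.degrees(np.arctan2(*(x-o)[::-1])).round(1),np.linalg.norm(x-o).round(4)) for x in b])
p,_=read_camera("scene"); h=cv2.cvtColor(p,cv2.COLOR_RGB2HSV).astype(int); M=np.zeros(p.shape[:2],bool); M[200:340,270:440]=1
red=M&((h[...,0]<6)|(h[...,0]>174))&(h[...,1]>170)&(h[...,2]>100)
rb=onplane(C,(348.2,240.9),.093); print("redball",rb)
print([(c,s,onplane(S,c,.093).round(4)) for c,s in blobs(red)], "expected",proj(S,rb))
v=rb[:2]-o; yaw=np.arctan2(v[1],v[0])-np.arctan2(-140,-41); print("r",np.linalg.norm(v),"yaw",yaw)
bl=onplane(C,(264.3,250.3),.085)[:2]-o; print("blue",np.linalg.norm(bl),np.degrees(np.arctan2(bl[1],bl[0])))
c,s=np.cos(yaw),np.sin(yaw); Rz=np.array([[c,-s],[s,c]])
w=o+Rz@[-41+38,-146]; print("start of throw",w)
to([w[0],w[1],.30],yaw-np.pi/2)
E
```

```text
axis [0.61170617 0.05986774] [(np.float64(24.6), np.float64(0.0555)), (np.float64(-65.1), np.float64(0.0556)), (np.float64(-155.7), np.float64(0.0554)), (np.float64(115.0), np.float64(0.0554))]
redball [ 0.58237241 -0.08327468  0.093     ]
[([296.7, 225.9], 41, array([ 0.5792, -0.0852,  0.093 ])), ([308.4, 242.0], 42, array([ 0.6076, -0.0357,  0.093 ]))] expected [296.7140493  227.08168469]
r 0.14611715054926414 yaw 0.0827622817379412
blue 0.07782604350467921 131.40174528804206
start of throw [   9.69147828 -145.68840065]
at [0.2193 0.5848 0.2146] shift [ 60247.2 133625.7    139.7] turn [ 1.000e-03 -1.000e-03  1.129e+00]
```

step_arm(
  plan=[0, 0, -45, 0, 0, 0, 0, 0, -45, 0, 0, 0, 44, 35, 0, 0, 0, 0, 44, 35, 0, 0, 0, 0, 44, 35, 0, 0, 0, 0, 44, 35, 0, 0, 0, 0, 44, 35, 0, 0, 0, 0, 44, 35, 0, 0, 0, 0, 44, 35, 0, 0, 0, 0, 44, 35, 0, 0, 0, 0],
  jaw=1,
  force=5,
)

```text
clock: 1.4
position: [0.4511, 0.1977, 0.3054]
ee_rot: [0.984, -0.178, -0.0, -0.0]
ft_force: [0.5, 0.7, 0.3]
width: 0.0015
grip_force: 0.0
```

step_arm(
  plan=[44, 35, 0, 0, 0, 0, 44, 35, 0, 0, 0, 0, 44, 35, 0, 0, 0, 0, 0, 0, 0, 0, 0, 0.161, 0, 0, 0, 0, 0, 0.161, 0, 0, 0, 0, 0, 0.161, 0, 0, 0, 0, 0, 0.161, 0, 0, 0, 0, 0, 0.161, 0, 0, 0, 0, 0, 0.161, 0, 0, 0, 0, 0, 0.161],
)

```text
clock: 2.65
position: [0.5372, 0.0547, 0.3051]
ee_rot: [0.735, -0.678, -0.0, 0.0]
ft_force: [-0.0, -0.1, 0.5]
width: 0.0004
grip_force: 0.0
```

```bash
python3 - <<'E'
from h import *
to([.6208,-.0859,.15],.083-np.pi/2)
s=read_state(); print(s["clock"],s["qpos"],s["width"],s["ft_force"])
p,_=read_camera("wrist"); cv2.imwrite("pics/w1.png",p[:,:,::-1])
E
```

```text
at [0.5372 0.0547 0.3051] shift [146.8 -72.3 155. ] turn [ 0.001  0.    -0.003]
2.65 [ 4.01837920e-01  1.87920403e-01 -4.38648467e-02 -2.85676195e-04
 -1.33982261e+00 -3.22122230e-01] 0.000393263336163099 [-9.44642498e-05 -1.15351557e-01  5.16641014e-01]
```

View pics/w1.png

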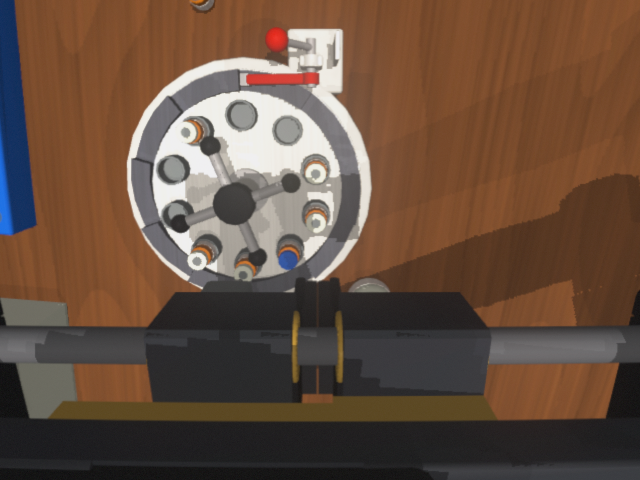

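```bash
python3 - <<'E'
from h import *
W=cam("wrist"); p=cv2.imread("pics/w1.png"); h=cv2.cvtColor(p,cv2.COLOR_BGR2HSV).astype(int)
M=np.zeros(p.shape[:2],bool); M[10:275,120:370]=1
red=M&((h[...,0]<6)|(h[...,0]>174))&(h[...,1]>170)&(h[...,2]>80)
for c,s in blobs(red,40): print("red",c,s,onplane(W,c,.093).round(4))
blk=cv2.erode((M&(h[...,2]<50)).astype(np.uint8),np.ones((3,3)))
for c,s in blobs(blk,20): print("blk",c,s,onplane(W,c,.105).round(4))
E
```

```text
red [275.8, 38.7] 417 [ 0.5825 -0.0842  0.093 ]
red [310.7, 77.6] 115 [ 0.5505 -0.0551  0.093 ]
red [273.9, 78.8] 477 [ 0.5825 -0.0517  0.093 ]
blk [175.5, 220.8] 21 [0.6665 0.0799 0.105 ]
```

step_arm(
  plan=[36.7, -18, 0, 0, 0, 0, 36.7, -18, 0, 0, 0, 0, 36.7, -18, 0, 0, 0, 0, 36.7, -18, 0, 0, 0, 0, 0, 0, 50, 0, 0, 0, 0, 0, 50, 0, 0, 0, 0, 0, 45, 0, 0, 0, 0, 0, 0, 0, 0, 0],
)

```text
clock: 3.7
position: [0.6188, -0.0856, 0.1563]
ee_rot: [0.737, -0.676, -0.003, 0.003]
ft_force: [0.1, 0.4, 0.9]
width: 0.0008
grip_force: 0.0
```

```bash
python3 - <<'E'
from h import *
to([.6208,-.0859,.11],.083-np.pi/2)
p,_=read_camera("wrist"); cv2.imwrite("pics/w2.png",p[:,:,::-1])
E
```

```text
at [ 0.6188 -0.0856  0.1563] shift [ 0.5 -2.4 46.3] turn [0.01  0.    0.003]
```

View pics/w2.png

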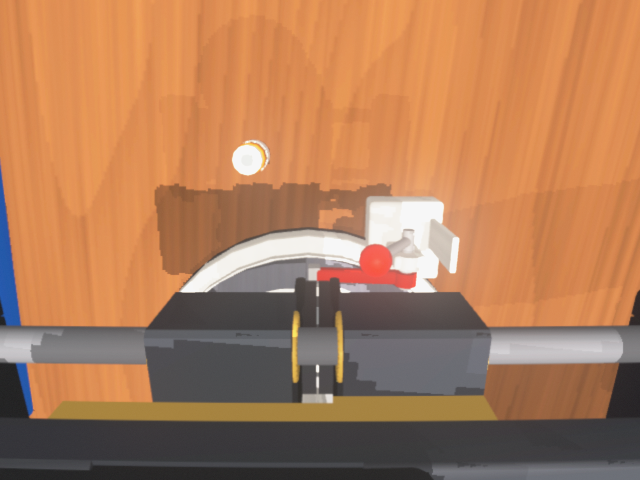

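step_arm(
  plan=[0, -2, 16, -0.008, 0, 0, 0, 0, 16, 0, 0, 0, 0, 0, 14, 0, 0, 0, 0, 0, 0, 0, 0, 0],
)

```text
clock: 4.25
position: [0.6223, -0.0853, 0.1128]
ee_rot: [0.736, -0.676, -0.004, 0.004]
ft_force: [-0.4, 0.4, 0.5]
width: 0.0005
grip_force: 0.0
```

```bash
python3 - <<'E'
from h import *
to([.6208,-.0859,.11],.083-np.pi/2); print(read_state()["ft_force"])
E
```

```text
at [ 0.6223 -0.0853  0.1128] shift [0.5 1.6 2.9] turn [0.011 0.    0.002]
[-0.36169367  0.38418119  0.47133778]
```

step_arm(
  plan=[0, 7, 2, 0, 0, 0, 0, 7, 0, 0, 0, 0, 0, 6, 0, 0, 0, 0, 0, 6, 0, 0, 0, 0, 0, 6, 0, 0, 0, 0, 0, 6, 0, 0, 0, 0, 0, 6, 0, 0, 0, 0, 0, 6, 0, 0, 0, 0, 0, 6, 0, 0, 0, 0, 0, 5, 0, 0, 0, 0],
)

```text
clock: 5.5
position: [0.5622, -0.0905, 0.113]
ee_rot: [0.737, -0.676, -0.003, 0.003]
ft_force: [-0.3, 0.2, 0.3]
width: 0.0005
grip_force: 0.0
```

step_arm(
  plan=[0, 3, 0, 0, 0, 0, 0, 3, 0, 0, 0, 0, 0, 0, 0, 0, 0, 0],
)

```text
clock: 5.88
position: [0.5565, -0.091, 0.113]
ee_rot: [0.737, -0.676, -0.003, 0.003]
ft_force: [0.2, -0.9, 0.3]
width: 0.0006
grip_force: 0.0
```

```bash
python3 - <<'E'
from h import *
to([.6208,-.0859,.11],.083-np.pi/2); print(read_state()["ft_force"])
p,_=read_camera("wrist"); cv2.imwrite("pics/w3.png",p[120:360,200:520,::-1])
p,_=read_camera("top"); h=cv2.cvtColor(p,cv2.COLOR_RGB2HSV).astype(int); 
q,_=read_camera("scene"); cv2.imwrite("pics/s3.png",cv2.resize(q[180:340,230:450,::-1],None,fx=3,fy=3))
E
```

```text
at [ 0.5565 -0.091   0.113 ] shift [  0.4 -64.5   2.5] turn [ 0.008 -0.     0.002]
[ 0.19976761 -0.91440347  0.32687957]
```

View pics/w3.png

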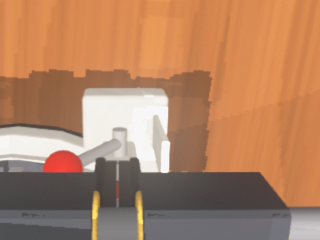

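```bash
python3 - <<'E'
from h import *
s=read_state(); W=cam("wrist",s); R=Ro.from_quat(s["ee_rot"])
for z in (0,.025): print("tip",z,s["position"]+R.apply([0,0,z]),proj(W,s["position"]+R.apply([0,0,z])))
p=cv2.imread("pics/w3.png")
print(onplane(W,(263,279),.093), proj(W,[.5825,-.084,.093]))
E
```

```text
tip 0 [ 0.55676868 -0.09092873  0.11299747] [316.93713281 296.70694044]
tip 0.025 [ 0.55657269 -0.09094677  0.08799825] [316.88099562 275.89673116]
[ 0.58319419 -0.08911675  0.093     ] [263.90417867 288.63053035]
```

View pics/s3.png

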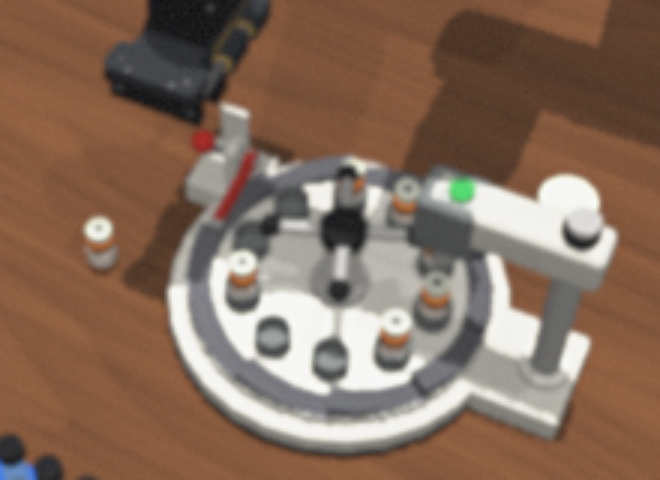

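```bash
python3 - <<'E'
from h import *
s=read_state(); R=Ro.from_quat(s["ee_rot"])
for n in("scene","top","wrist"):
    p,d=read_camera(n); K,D,Rc,t=cam(n,s)
    v,u=np.nonzero(d>0); nn=cv2.undistortPoints(np.stack([u,v],1).astype(float)[:,None],K,D)[:,0]
    X=(np.c_[nn,np.ones(len(nn))]*d[v,u][:,None]-t)@Rc
    T=R.inv().apply(X-s["position"])*1000
    print(n)
    for a in range(-60,50,10):
        m=(T[:,2]>=a)&(T[:,2]<a+10)&(abs(T[:,0])<45)&(abs(T[:,1])<60)
        if m.sum(): print(a,m.sum(),T[m].min(0).round(),T[m].max(0).round(), "rgb",p[v[m],u[m]].mean(0).round())
    # ball
    h=cv2.cvtColor(p,cv2.COLOR_RGB2HSV).astype(int); hh=h[v,u]
    m=((hh[:,0]<6)|(hh[:,0]>174))&(hh[:,1]>170)&(hh[:,2]>80)&(abs(T[:,0])<60)&(abs(T[:,1])<80)
    if m.sum():
        print("red",m.sum(),[(T[m&(T[:,0]<-15)].mean(0)).round(1)] if (m&(T[:,0]<-15)).any() else 0, X[m&(T[:,0]>-18)].mean(0), X[m&(T[:,0]>-18)].max(0))
E
```

```text
scene
-60 2 [ -8. -16. -57.] [ -6. -15. -56.] rgb [50. 52. 53.]
-40 7 [-11. -10. -35.] [ -9.   7. -30.] rgb [50. 49. 48.]
-30 13 [-12.  -9. -30.] [ -4.   6. -20.] rgb [36. 36. 36.]
-20 19 [-11. -10. -20.] [ -1.   8. -10.] rgb [48. 38. 34.]
-10 5 [ -9.  -9. -10.] [ 0.  7. -7.] rgb [83. 58. 44.]
0 6 [-11. -32.   8.] [ -6. -25.  10.] rgb [164.  45.  42.]
10 37 [-17. -37.  10.] [  2. -20.  19.] rgb [147.  50.  43.]
20 9 [-14. -35.  21.] [  2. -26.  26.] rgb [135.  82.  70.]
30 22 [-19.  23.  30.] [ 5. 29. 40.] rgb [186. 180. 172.]
40 53 [-38. -14.  40.] [ 3. 27. 50.] rgb [146. 139. 133.]
red 68 [array([-36.2, -28.1,  60.6])] [ 0.58091189 -0.08369332  0.09439542] [ 0.59295421 -0.07387592  0.10496818]
top
30 4 [-13.  26.  31.] [ 3. 29. 38.] rgb [171. 172. 170.]
40 1 [ 3. 28. 43.] [ 3. 28. 43.] rgb [182. 183. 178.]
wrist
-60 844 [-10.  -5. -58.] [ 13.   5. -50.] rgb [87. 83. 83.]
-50 338 [ 10.  -6. -50.] [ 13.   6. -40.] rgb [77. 71. 67.]
-40 515 [  6.  -7. -40.] [ 13.   8. -30.] rgb [82. 75. 71.]
-30 460 [ 10.  -9. -30.] [ 13.   9. -20.] rgb [88. 82. 78.]
-20 424 [ 10.  -9. -20.] [ 13.   9. -10.] rgb [98. 92. 86.]
-10 114 [ 10.  -9. -10.] [13.  9. -6.] rgb [112. 106. 100.]
0 7 [ -2. -28.   9.] [  0. -23.  10.] rgb [242.  72.  61.]
10 669 [ -6. -36.  10.] [  5. -17.  20.] rgb [223.  72.  62.]
20 90 [ -7. -35.  20.] [  5. -15.  30.] rgb [190. 158. 151.]
30 473 [-13. -20.  30.] [ 5. 28. 40.] rgb [216. 212. 208.]
40 327 [-23. -13.  40.] [ 5. 27. 50.] rgb [186. 178. 171.]
red 602 0 [ 0.58281501 -0.08941086  0.09862804] [ 0.59208258 -0.08414593  0.10337428]
```

```bash
python3 - <<'E'
from h import *
s=read_state(); W=cam("wrist",s); R=Ro.from_quat(s["ee_rot"])
p,d=read_camera("wrist")
for q in([13,9,-.006*1000],[0,0,-6],[0,0,25],[10,15,25],[10,15,-6]): print(q,proj(W,s["position"]+R.apply(np.array(q)/1000)))
a=cv2.resize(p[230:420,230:420,::-1],None,fx=2.1,fy=2.1,interpolation=cv2.INTER_NEAREST)
z=cv2.resize(d[230:420,230:420],None,fx=2.1,fy=2.1,interpolation=cv2.INTER_NEAREST)
z=cv2.cvtColor((np.clip(z,0,.3)/.3*255).astype(np.uint8),cv2.COLOR_GRAY2BGR)
sc,ds=read_camera("scene"); S=cam("scene"); c=proj(S,s["position"]).astype(int); print("scene TCP",c, "tip",proj(S,s["position"]+R.apply([0,0,.025])))
b=cv2.resize(sc[c[1]-48:c[1]+32,c[0]-65:c[0]+65,::-1],(399*1,199*1+0),interpolation=cv2.INTER_CUBIC)
b=cv2.resize(sc[c[1]-30:c[1]+20,c[0]-40:c[0]+40,::-1],(320,200),interpolation=cv2.INTER_CUBIC)
o=np.zeros((600,800,3),np.uint8); o[:399,:399]=a; o[:399,400:799]=z; o[400:600,:320]=b
cv2.imwrite("pics/f.png",o)
E
```

```text
[13, 9, -6.0] [338.1162695  274.60096578]
[0, 0, -6] [316.95296336 302.52983959]
[0, 0, 25] [316.88109072 275.89671858]
[10, 15, 25] [346.89341619 257.22770124]
[10, 15, -6] [352.04112886 281.13791534]
scene TCP [299 213] tip [299.61683713 220.18842989]
```

View pics/f.png

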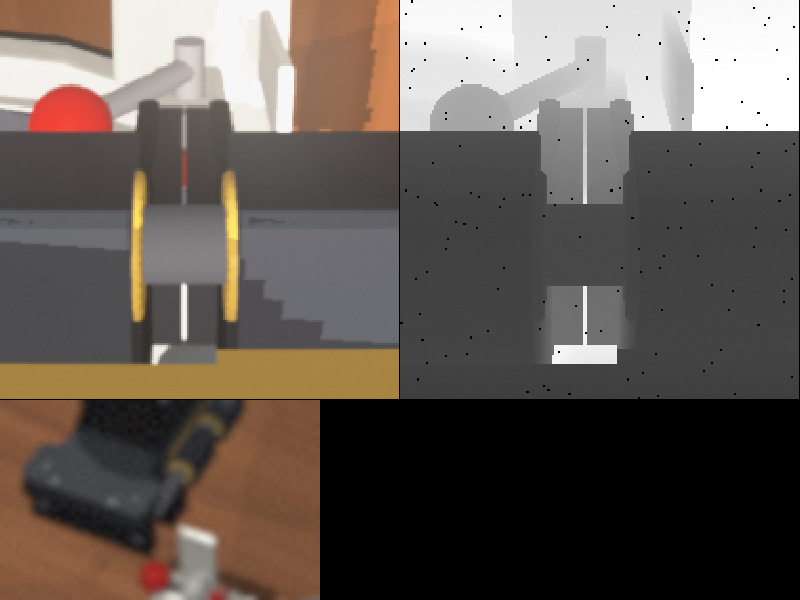

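step_arm(
  plan=[-3, -16, 0, -0.008, 0, 0, 0, -16, 0, 0, 0, 0, 0, -16, 0, 0, 0, 0, 0, -16, 0, 0, 0, 0, 0, 0, 0, 0, 0, 0, 0, 0, 17, 0, 0, 0, 0, 0, 17, 0, 0, 0, 0, 0, 0, 0, 0, 0],
)

```text
clock: 7.28
position: [0.6174, -0.0827, 0.0755]
ee_rot: [0.736, -0.677, -0.007, 0.008]
ft_force: [-0.2, -0.0, -0.1]
width: 0.0008
grip_force: 0.0
```

step_arm(
  plan=[0, 7, 0, 0, 0, 0, 0, 7, 0, 0, 0, 0, 0, 6, 0, 0, 0, 0, 0, 5, 0, 0, 0, 0, 0, 5, 0, 0, 0, 0, 0, 0, 0, 0, 0, 0],
)

```text
clock: 8.02
position: [0.5891, -0.0852, 0.0786]
ee_rot: [0.736, -0.676, -0.006, 0.006]
ft_force: [0.2, 1.3, 0.1]
width: 0.0004
grip_force: 0.1
```

```bash
cat >> h.py <<'E'
def ball(n="wrist",rng=.06,near=(.58,-.085)):
    s=read_state(); p,d=read_camera(n); K,D,Rc,t=cam(n,s)
    v,u=np.nonzero(d>0); hh=cv2.cvtColor(p,cv2.COLOR_RGB2HSV).astype(int)[v,u]
    m=((hh[:,0]<6)|(hh[:,0]>174))&(hh[:,1]>160)&(hh[:,2]>80); u,v=u[m],v[m]
    nn=cv2.undistortPoints(np.stack([u,v],1).astype(float)[:,None],K,D)[:,0]
    X=(np.c_[nn,np.ones(len(nn))]*d[v,u][:,None]-t)@Rc
    S=(X-[.6117,.0599,0]); a=.083; c,q=np.cos(a),np.sin(a)
    S=np.c_[c*S[:,0]+q*S[:,1],-q*S[:,0]+c*S[:,1],S[:,2]]*1000
    for nm,k in(("ball",(S[:,1]<-125)),("pawl",(S[:,1]>-122)&(S[:,1]<-98))):
        k=k&(S[:,1]>-160)&(abs(S[:,0]+60)<80)&(S[:,2]<160)
        if k.sum()>3: print(n,nm,k.sum(),"sampler median",np.median(S[k],0).round(),"min",S[k].min(0).round(),"max",S[k].max(0).round())
    f=s["position"]-[.6117,.0599,0]; print("tcp sampler",((c*f[0]+q*f[1])*1000).round(1),((-q*f[0]+c*f[1])*1000).round(1),(f[2]*1000).round(1),"F",s["ft_force"].round(2),"t",s["clock"])
E
python3 - <<'E'
from h import *
ball("wrist"); ball("scene"); ball("top")
E
```

```text
Traceback (most recent call last):
  File "h.py", line 29, in ball
    nn=cv2.undistortPoints(np.stack([u,v],1).astype(float)[:,None],K,D)[:,0]
       ~~~~~~~~~~~~~~~~~~~^^^^^^^^^^^^^^^^^^^^^^^^^^^^^^^^^^^^^^^^^^^^^
cv2.error: OpenCV(4.12.0) /io/opencv/modules/calib3d/src/undistort.dispatch.cpp:347: error: (-215:Assertion failed) CV_IS_MAT(_src) && CV_IS_MAT(_dst) && (_src->rows == 1 || _src->cols == 1) && (_dst->rows == 1 || _dst->cols == 1) && _src->cols + _src->rows - 1 == _dst->rows + _dst->cols - 1 && (CV_MAT_TYPE(_src->type) == CV_32FC2 || CV_MAT_TYPE(_src->type) == CV_64FC2) && (CV_MAT_TYPE(_dst->type) == CV_32FC2 || CV_MAT_TYPE(_dst->type) == CV_64FC2) in function 'cvUndistortPointsInternal'
```

```bash
python3 - <<'E'
from h import *
ball("scene"); ball("top")
E
```

```text
scene pawl 34 sampler median [ -44. -110.   59.] min [ -69. -113.   54.] max [ -16. -107.   67.]
tcp sampler -34.3 -142.7 78.5 F [0.25 0.35 0.93] t 8.075
top pawl 37 sampler median [ -57. -111.   57.] min [ -75. -115.   53.] max [ -38. -108.   63.]
tcp sampler -34.1 -142.7 78.5 F [-1.   -0.07  0.01] t 8.125
```

step_arm(
  plan=[0, 5, 0, 0, 0, 0, 0, 5, 0, 0, 0, 0, 0, 5, 0, 0, 0, 0, 0, 5, 0, 0, 0, 0, 0, 5, 0, 0, 0, 0, 0, 5, 0, 0, 0, 0, 0, 4, 0, 0, 0, 0, 0, 4, 0, 0, 0, 0, 0, 0, 0, 0, 0, 0],
)

```text
clock: 9.3
position: [0.5515, -0.0884, 0.0792]
ee_rot: [0.736, -0.676, -0.005, 0.006]
ft_force: [0.1, 0.6, -1.0]
width: 0.0006
grip_force: 0.0
```

```bash
python3 - <<'E'
from h import *
ball("scene"); ball("top")
E
```

```text
scene pawl 6 sampler median [ -56. -107.   72.] min [ -62. -108.   67.] max [ -51. -107.   85.]
tcp sampler -72.2 -142.8 79.2 F [ 0.07  0.62 -0.97] t 9.3
top ball 15 sampler median [-105. -140.  100.] min [-107. -153.   17.] max [-102. -136.  104.]
tcp sampler -72.0 -142.8 79.2 F [-0.53  0.24 -0.68] t 9.35
```

step_arm(
  plan=[0, -8, 0, -0.01, 0, 0, 0, -8, 0, 0, 0, 0, 0, 0, -45, 0, 0, 0, 0, 0, -50, 0, 0, 0, -20, -33, 0, 0, 0, 0, -43, -33, 0, 0, 0, 0, -44, -32, 0, 0, 0, 0, 0, 0, 0, 0, 0, 0, 0, 0, 0, 0, 0, 0],
)

```text
clock: 10.52
position: [0.6588, 0.0283, 0.1707]
ee_rot: [0.737, -0.676, -0.009, 0.01]
ft_force: [0.1, -0.7, 0.5]
width: 0.0004
grip_force: 0.0
```

```bash
cat >> h.py <<'E'
def star():
    p,_=read_camera("top"); C=cam("top"); h=cv2.cvtColor(p,cv2.COLOR_RGB2HSV).astype(int)
    M=np.zeros(p.shape[:2],bool); M[170:310,230:340]=1
    o=np.array([.6117,.0599])
    for n,m,z in(("blue",M&(abs(h[...,0]-110)<12)&(h[...,1]>120),.085),("blk",M&(h[...,2]<45),.105)):
        for c,s in blobs(m,6):
            w=onplane(C,c,z)[:2]-o; r=np.linalg.norm(w)
            if .03<r<.09 and s<70: print(n,s,"r",r.round(4),"deg",np.degrees(np.arctan2(w[1],w[0])).round(1))
E
python3 - <<'E'
from h import *
ball("scene"); ball("top"); star()
to([0,0,0],.083-np.pi/2)
E
```

```text
tcp sampler 44.3 -35.4 170.7 F [ 0.13 -0.66  0.45] t 10.525
top ball 40 sampler median [ -99. -139.  100.] min [-107. -147.   91.] max [ -90. -132.  107.]
top pawl 38 sampler median [ -59. -111.   77.] min [ -75. -115.   53.] max [ -45. -107.  107.]
tcp sampler 44.0 -36.0 170.9 F [-0.84 -0.4   0.4 ] t 10.575
blue 48 r 0.0778 deg 131.4
blk 27 r 0.0565 deg 24.9
blk 20 r 0.0581 deg -39.4
blk 26 r 0.0561 deg -65.9
blk 6 r 0.066 deg 103.4
blk 19 r 0.0554 deg 115.0
blk 20 r 0.0554 deg -155.7
at [0.6584 0.0272 0.1714] shift [-28.1 653.7 188.6] turn [ 0.026 -0.     0.001]
```

step_arm(
  plan=[0, 0, 27, 0.026, 0, 0, 0, 0, 27, 0, 0, 0, 0, 0, 25, 0, 0, 0, 0, 0, 0, 0, 0, 0, 0, 0, 0, 0, 0, 0],
)

```text
clock: 11.3
position: [0.6588, 0.0276, 0.0937]
ee_rot: [0.736, -0.677, 0.001, -0.001]
ft_force: [0.1, 0.1, 0.5]
width: 0.0004
grip_force: 0.0
```

```bash
python3 - <<'E'
from h import *
ball("top"); to([0,0,.091],.083-np.pi/2)
E
```

```text
top ball 41 sampler median [ -99. -139.  100.] min [-107. -154.   12.] max [ -90. -132.  109.]
top pawl 37 sampler median [ -59. -110.   78.] min [ -75. -115.   57.] max [ -45. -108.  105.]
tcp sampler 44.3 -36.1 93.7 F [0.08 0.12 0.47] t 11.3
at [0.6591 0.0278 0.094 ] shift [-28.1 659.    1.1] turn [-0.003  0.     0.002]
```

step_arm(
  plan=[0, 5, 3, 0, 0, 0, 0, 4, 0, 0, 0, 0, 0, 4, 0, 0, 0, 0, 0, 4, 0, 0, 0, 0, 0, 4, 0, 0, 0, 0, 0, 4, 0, 0, 0, 0, 0, 3, 0, 0, 0, 0, 0, 0, 0, 0, 0, 0],
)

```text
clock: 12.35
position: [0.629, 0.0254, 0.089]
ee_rot: [0.736, -0.677, -0.001, 0.001]
ft_force: [0.9, 0.1, 0.3]
width: 0.0005
grip_force: 0.2
```

```bash
python3 - <<'E'
from h import *
ball("top"); star()
E
```

```text
top ball 41 sampler median [-100. -139.  101.] min [-107. -154.   11.] max [ -90. -131.  105.]
top pawl 38 sampler median [ -59. -111.   77.] min [ -75. -115.   56.] max [ -46. -107.  108.]
tcp sampler 14.4 -35.8 89.0 F [0.87 0.12 0.29] t 12.35
blue 53 r 0.0774 deg 109.3
blk 28 r 0.0685 deg 100.5
blk 9 r 0.0546 deg -179.3
```

step_arm(
  plan=[0, 2, -1, 0, 0, 0, 0, 2, 0, 0, 0, 0, 0, 1, 0, 0, 0, 0, 0, 0, 0, 0, 0, 0],
)

```text
clock: 12.95
position: [0.6249, 0.0252, 0.0902]
ee_rot: [0.736, -0.676, -0.0, 0.0]
ft_force: [2.4, -0.5, -0.5]
width: 0.0004
grip_force: 1.0
```

```bash
python3 - <<'E'
from h import *
ball("top"); star()
E
```

```text
top ball 41 sampler median [ -99. -139.  101.] min [-107. -154.    9.] max [ -90. -131.  106.]
top pawl 36 sampler median [ -60. -111.   77.] min [ -75. -116.   55.] max [ -46. -107.  110.]
tcp sampler 10.2 -35.7 90.2 F [ 2.44 -0.48 -0.55] t 12.95
blue 13 r 0.0776 deg 104.0
blk 7 r 0.0548 deg -100.8
blk 26 r 0.0552 deg 175.5
```

step_arm(
  plan=[0, 1, 0, 0, 0, 0, 0, 1, 0, 0, 0, 0, 0, 0, 0, 0, 0, 0],
)

```text
clock: 13.42
position: [0.6231, 0.0251, 0.0903]
ee_rot: [0.737, -0.676, -0.0, 0.0]
ft_force: [1.2, -1.0, -1.2]
width: 0.0006
grip_force: 1.4
```

```bash
python3 - <<'E'
from h import *
ball("top"); star()
E
```

```text
top ball 41 sampler median [-100. -139.  100.] min [-107. -154.    9.] max [ -90. -132.  105.]
top pawl 37 sampler median [ -60. -110.   78.] min [ -75. -115.   55.] max [ -46. -108.  108.]
tcp sampler 8.5 -35.6 90.3 F [ 1.15 -1.   -1.17] t 13.425
blk 10 r 0.0558 deg -103.1
blk 20 r 0.0552 deg 171.3
```

step_arm(
  plan=[0, -10, 0, 0, 0, 0, 0, -10, 0, 0, 0, 0, 0, 0, -42, 0, 0, 0, 0, 0, -43, 0, 0, 0, 30, 30, 0, 0, 0, 0, 40, 42, 0, 0, 0, 0, 36, 45, 0, 0, 0, 0, 0, 42, 0, 0, 0, 0, 0, 0, 0, 0, 0, 0, 0, 0, 0, 0, 0, 0],
)

```text
clock: 14.78
position: [0.4946, -0.0922, 0.1758]
ee_rot: [0.737, -0.676, 0.0, -0.0]
ft_force: [0.4, 1.3, 0.4]
width: 0.0005
grip_force: 0.0
```

```bash
python3 - <<'E'
from h import *
ball("top"); star(); to([0,0,.085],.083-np.pi/2)
E
```

```text
top pawl 7 sampler median [ -49. -112.  100.] min [ -51. -112.   94.] max [ -46. -110.  108.]
tcp sampler -129.3 -141.9 175.8 F [0.36 1.33 0.42] t 14.775
blk 20 r 0.0554 deg -10.5
blk 25 r 0.057 deg 80.5
blk 19 r 0.0562 deg -100.0
blk 20 r 0.0548 deg 170.5
at [ 0.4949 -0.092   0.1753] shift [-133.9  485.2   90.2] turn [-0.    -0.     0.003]
```

step_arm(
  plan=[0, 0, 30, 0, 0, 0, 0, 0, 30, 0, 0, 0, 0, 0, 28, 0, 0, 0, 0, 0, 2, 0, 0, 0, 0, 0, 0, 0, 0, 0],
)

```text
clock: 15.5
position: [0.4948, -0.0921, 0.0858]
ee_rot: [0.737, -0.676, 0.0, -0.0]
ft_force: [0.2, 0.2, 1.0]
width: 0.0007
grip_force: 0.0
```

```bash
python3 - <<'E'
from h import *
ball("top"); ball("scene"); to([0,0,.085],.083-np.pi/2)
E
```

```text
top pawl 16 sampler median [ -56. -112.   87.] min [ -62. -115.   76.] max [ -49. -109.  102.]
tcp sampler -129.1 -141.8 85.8 F [0.22 0.23 1.05] t 15.5
scene ball 20 sampler median [ -93. -135.   99.] min [ -99. -146.   90.] max [ -87. -130.  102.]
scene pawl 6 sampler median [ -56. -107.   75.] min [ -64. -108.   66.] max [ -51. -106.   85.]
tcp sampler -128.9 -141.8 86.2 F [0.59 0.05 0.94] t 15.55
at [ 0.495  -0.0921  0.0864] shift [-1.340e+02  4.853e+02  2.000e-01] turn [-0.002 -0.     0.002]
```

Push the ball toward +x gently until the pawl drops.

step_arm(
  plan=[0, -6, 0, 0, 0, 0, 0, -6, 0, 0, 0, 0, 0, -5, 0, 0, 0, 0, 0, -4, 0, 0, 0, 0, 0, -4, 0, 0, 0, 0, 0, -4, 0, 0, 0, 0, 0, -4, 0, 0, 0, 0, 0, -4, 0, 0, 0, 0, 0, -4, 0, 0, 0, 0, 0, 0, 0, 0, 0, 0],
)

```text
clock: 16.85
position: [0.5349, -0.0888, 0.0853]
ee_rot: [0.737, -0.676, 0.0, -0.0]
ft_force: [-0.3, 0.4, -0.3]
width: 0.0008
grip_force: 0.0
```

```bash
python3 - <<'E'
from h import *
ball("top"); ball("scene"); star()
E
```

```text
tcp sampler -88.9 -141.8 85.3 F [-0.26  0.41 -0.27] t 16.85
scene ball 38 sampler median [ -36. -137.   99.] min [ -47. -146.   93.] max [ -30. -131.  105.]
scene pawl 50 sampler median [ -44. -110.   52.] min [ -70. -114.   46.] max [ -11. -106.   63.]
tcp sampler -89.2 -141.8 85.2 F [ 0.37 -0.15  0.71] t 16.9
blk 20 r 0.0554 deg -10.5
blk 24 r 0.0567 deg 80.7
blk 10 r 0.0555 deg -97.7
```

step_arm(
  plan=[0, 10, 0, 0, 0, 0, 0, 0, -45, 0, 0, 0, 0, 0, -45, 0, 0, 0, 0, -44, 0, 0, 0, 0, -35, -43, 0, 0, 0, 0, -40, -42, 0, 0, 0, 0, -31, 0, 0, 0, 0, 0, 0, 0, 0, 0, 0, 0, 0, 0, 0, 0, 0, 0],
)

```text
clock: 18.12
position: [0.6434, 0.0265, 0.1753]
ee_rot: [0.737, -0.676, -0.0, 0.0]
ft_force: [0.3, -0.5, -0.4]
width: 0.0007
grip_force: 0.0
```

```bash
python3 - <<'E'
from h import *
ball("top"); star(); to([0,0,.0905],.083-np.pi/2)
E
```

```text
top ball 58 sampler median [ -41. -140.   99.] min [ -50. -160.   -6.] max [ -21. -132.  106.]
top pawl 87 sampler median [ -39. -111.   51.] min [ -75. -116.   37.] max [ -11. -107.   62.]
tcp sampler 28.8 -35.9 175.3 F [ 0.26 -0.46 -0.41] t 18.125
blk 17 r 0.0471 deg -56.5
blk 32 r 0.0576 deg 79.9
blk 19 r 0.0553 deg 170.3
at [0.6437 0.0259 0.1755] shift [-28.2 643.6  85. ] turn [-0.    -0.     0.001]
```

step_arm(
  plan=[0, 0, 30, 0, 0, 0, 0, 0, 30, 0, 0, 0, 0, 0, 25, 0, 0, 0, 0, 0, 0, 0, 0, 0, 0, 5, 0, 0, 0, 0, 0, 5, 0, 0, 0, 0, 0, 5, 0, 0, 0, 0, 0, 4, 0, 0, 0, 0, 0, 0, 0, 0, 0, 0],
)

```text
clock: 19.35
position: [0.6249, 0.0254, 0.0906]
ee_rot: [0.737, -0.676, 0.0, -0.0]
ft_force: [0.6, 1.2, -0.2]
width: 0.0004
grip_force: 0.0
```

step_arm(
  plan=[0, 0.7, 0, 0, 0, 0, 0, 0.7, 0, 0, 0, 0, 0, 0.6, 0, 0, 0, 0, 0, 0, 0, 0, 0, 0],
)

```text
clock: 19.85
position: [0.6233, 0.0251, 0.0902]
ee_rot: [0.737, -0.676, 0.0, -0.0]
ft_force: [0.9, -0.3, -0.4]
width: 0.0008
grip_force: 0.1
```

```bash
python3 - <<'E'
from h import *
ball("top"); star()
E
```

```text
top ball 58 sampler median [ -41. -140.   99.] min [ -50. -160.   -5.] max [ -20. -132.  105.]
top pawl 84 sampler median [ -39. -111.   51.] min [ -75. -116.   41.] max [ -10. -108.   61.]
tcp sampler 8.6 -35.6 90.2 F [ 0.94 -0.29 -0.4 ] t 19.85
blk 13 r 0.0549 deg -102.6
blk 21 r 0.0553 deg 170.8
```

step_arm(
  plan=[0, 0.5, 0, 0, 0, 0, 0, 0.5, 0, 0, 0, 0, 0, 0, 0, 0, 0, 0],
)

```text
clock: 20.32
position: [0.6228, 0.0252, 0.0904]
ee_rot: [0.737, -0.676, 0.0, -0.001]
ft_force: [2.4, -0.1, -1.8]
width: 0.0004
grip_force: 1.1
```

step_arm(
  plan=[0, 0.5, 0, 0, 0, 0, 0, 0.5, 0, 0, 0, 0, 0, 0, 0, 0, 0, 0],
)

```text
clock: 20.7
position: [0.6217, 0.0252, 0.0904]
ee_rot: [0.737, -0.676, 0.0, -0.0]
ft_force: [4.4, 0.7, -2.5]
width: 0.0005
grip_force: 1.9
```

```bash
python3 - <<'E'
from h import *
ball("top"); star()
E
```

```text
top ball 56 sampler median [ -42. -140.   98.] min [ -50. -160.   -3.] max [ -21. -132.  104.]
top pawl 83 sampler median [ -39. -111.   51.] min [ -75. -116.   39.] max [ -11. -108.   61.]
tcp sampler 7.0 -35.4 90.4 F [ 4.42  0.7  -2.46] t 20.7
blk 13 r 0.0555 deg -105.0
blk 18 r 0.0549 deg 168.7
```

step_arm(
  plan=[0, 0.5, 0, 0, 0, 0, 0, 0, 0, 0, 0, 0, 0, 0, 0, 0, 0, 0],
)

```text
clock: 21.18
position: [0.6216, 0.0251, 0.0905]
ee_rot: [0.737, -0.676, 0.001, -0.001]
ft_force: [5.4, 0.8, -2.5]
width: 0.0002
grip_force: 2.6
```

step_arm(
  plan=[0, 0.5, 0, 0, 0, 0, 0, 0, 0, 0, 0, 0, 0, 0, 0, 0, 0, 0],
)

```text
clock: 21.55
position: [0.6215, 0.0252, 0.0905]
ee_rot: [0.737, -0.676, 0.001, -0.001]
ft_force: [6.8, 0.1, -2.9]
width: 0.0007
grip_force: 3.0
```

```bash
python3 - <<'E'
from h import *
ball("top"); star()
E
```

```text
top ball 58 sampler median [ -41. -140.   98.] min [ -49. -160.   -3.] max [ -20. -132.  107.]
top pawl 82 sampler median [ -39. -111.   50.] min [ -75. -116.   39.] max [ -10. -108.   63.]
tcp sampler 6.9 -35.4 90.5 F [ 6.77  0.1  -2.92] t 21.55
blk 12 r 0.0558 deg -105.2
blk 18 r 0.0549 deg 168.7
```

step_arm(
  plan=[0, -3, 0, 0, 0, 0, 0, -10, 0, 0, 0, 0, 0, -10, 0, 0, 0, 0, 0, 0, -45, 0, 0, 0, 0, 0, -45, 0, 0, 0, 50, 0, 0, 0, 0, 0, 50, 0, 0, 0, 0, 0, 50, 20, 0, 0, 0, 0, 50, 0, 0, 0, 0, 0, 0, 0, 0, 0, 0, 0],
)

```text
clock: 22.9
position: [0.6396, -0.1776, 0.1797]
ee_rot: [0.735, -0.678, -0.001, 0.001]
ft_force: [-0.3, 0.5, 0.2]
width: 0.0006
grip_force: 0.0
```

```bash
python3 - <<'E'
from h import *
ball("top"); star()
p,_=read_camera("top"); cv2.imwrite("pics/end.png",cv2.resize(p[170:310,180:390,::-1],None,fx=3.8,fy=3.8,interpolation=cv2.INTER_CUBIC))
E
```

```text
tcp sampler 8.1 -239.0 179.7 F [-0.28  0.49  0.22] t 22.9
blk 29 r 0.0556 deg -13.5
blk 27 r 0.0575 deg 78.9
blk 15 r 0.075 deg 102.5
blk 16 r 0.0551 deg 168.0
```

View pics/end.png

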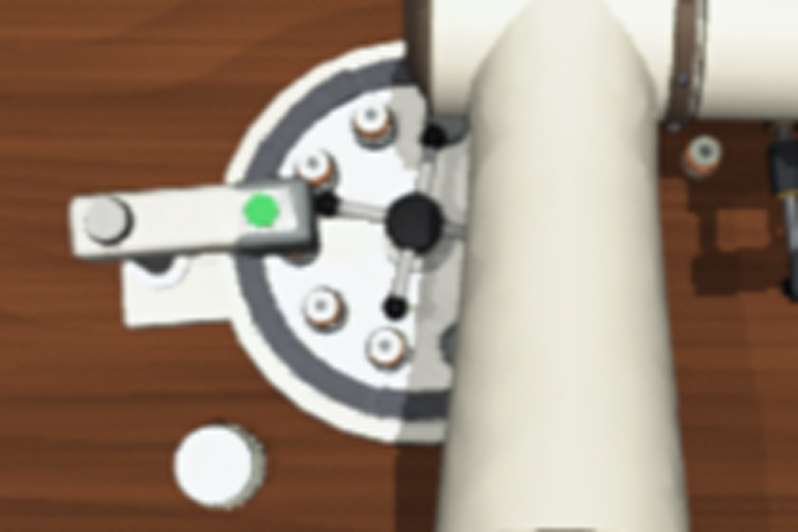

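```bash
python3 - <<'E'
from h import *
ball("scene")
p,_=read_camera("scene"); S=cam("scene"); h=cv2.cvtColor(p,cv2.COLOR_RGB2HSV).astype(int); M=np.zeros(p.shape[:2],bool); M[210:330,300:440]=1
for c,s in blobs(M&(abs(h[...,0]-110)<12)&(h[...,1]>120),3):
    w=onplane(S,c,.085)[:2]-[.6117,.0599]; print(c,s,np.linalg.norm(w),np.degrees(np.arctan2(w[1],w[0])))
close_job()
E
```

```text
scene ball 37 sampler median [ -39. -138.   99.] min [ -52. -149.   93.] max [ -31. -130.  104.]
scene pawl 54 sampler median [ -44. -110.   52.] min [ -71. -114.   44.] max [ -12. -107.   61.]
tcp sampler 8.9 -235.3 179.9 F [1.15 0.57 0.04] t 23.05
[375.0, 273.9] 39 0.07845270461714746 94.45483772569997
the job is handed in; nothing more can be done
```

The job is handed in at 23 s: I threw the pawl up, pushed the wheel back one notch, tipped the pawl down and pushed the wheel against it. The last images put the blue-capped vial at 94.5° from the axis, under the needle at about 94.7°, with the pawl down and the arm clear. One first pass at the red ball went over it without touching, because the closed fingertips sit about 31 mm shorter than stated.

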